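Get the lighter out from between the jar and the ring box

ROBOT

A 6-joint arm with a two-finger parallel gripper is mounted at the origin on a cart in front of the work surface, level with it; the furniture and walls round the work are solid. World frame = base frame: x ahead of the robot, y to its left, z up, the work surface at z = 0. Lengths are in mm, angles in degrees, forces in N, time in s.
With the tool pointing down it reaches from about 350 to 875 mm from the base axis. Payload 4.2 kg.
Tool frame: the origin (TCP) lies on the mounting face of the last link; the fingertips stand 173 mm ahead of it and the grasp point (between the pads) lies 155 mm ahead of it; z points along the fingers, y is the direction in which the jaws open and shut (so a half turn about z gives the same grasp; the last joint's range is limited). The gripper opens to 85 mm and grips with 20 to 120 N. Pads are 22 mm wide; open, the fingers measure 114 mm over their backs; the gripper's body (76 mm by 85 mm) begins 54 mm behind the grasp point. The pads swing forward as they close: fully open they stand 13 mm farther back than shut.
Start: joints at [-57.376, 22.042, 0.453, 0, -68.411, -14.817], TCP at [191.154, -595.03, 404.712] pointing down, gripper open.
Joint ranges: [-179.83, 179.83], [-69.29, 118.12], [-61.27, 80.66], [-181.25, 117.63], [-171.15, -9.14], [-177.46, 177.46]. Speed limits (degrees/s): [159.86, 159.86, 180, 180, 180, 180].

INTERFACE

Orientations are given as a 3x3 rotation matrix whose columns are the frame's x, y, z axes.
In Python, from cell import arm gives the robot as it stands. The module is installed in compiled form; this text tells all that it offers.
- The arm moves only by the tool jog_arm, never from a script. Its argument "deltas" is a list of rows, each a list of 4 numbers: the shift along the tool's x, y, z in m, then the turn about the tool's z in degrees. A call has 1 to 12 rows; each row is the pose to reach, as a shift and turn from the pose commanded when the call began, along the tool's axes at that moment; what a row does not reach only later rows make up. A row lasts 1/12 s, in which the tool goes at most 41.7 mm and 7.16 degrees, less where a joint would pass 70% of its speed; a pose out of reach is approached as far as the arm can. A call with a gripper value outside its range is refused whole. "hand" is the opening, from 0 (shut) to 1 (fully open), set as the call begins (left out, the last holds). The fingers move at their own pace and stop on an object; "newtons" is the grip in N (left out, the last holds). Time passes only in rows, so rows that repeat a pose let the fingers close. It gives the time, the measured TCP pose, the force and the opening at its end, in the units of the state.
- arm.observe(): the state, without advancing time (a new reading comes with each control period).
- arm.read_camera(name): name is "side" or "top"; returns the picture (384x512x3 uint8, blue, green, red); there is no depth.
- arm.calibration(name): a dict with "K" (3x3 intrinsics, pixels), "dist_coeffs" ([k1, k2, p1, p2, k3] as OpenCV has them; the pictures are not rectified), "view" (4x4, takes a point from world to camera coordinates). Camera axes: x right, y down, z forward; pixel columns grow to the right and rows downward; lengths in mm; the calibration is good to about 2 mm. A picture is of the moment at which its call begins. calibration takes no time and is no camera call.
- arm.finish_job(): hands the job in, once; it reports no verdict.
The state is a dict: "t": time; "joints": joint angles; "joint_velocities": joint speeds; "joint_efforts": joint torques, N m; "ee_pos": TCP position; "tcp_rot": TCP orientation; "force": force on the tool from outside, world axes, zero at the start; "moment": the same for the moment, N m; "grip_width": finger opening in mm.
Only numpy, scipy, OpenCV 4.12 (cv2) and the standard library are available. Lean on these libraries where they do the work, as an engineer would, in place of code of your own. Each camera call takes 0.05 s, during which the arm holds its last target. There are 200 camera calls.

TASK

Clear the flux jar and the white ring box out of the wooden caddy and stand both on the black side mat, leaving the lighter where it is until they are out of its way. Then lay the lighter flat and lengthwise in the middle of the marble tile, and after that stand the jar and the ring box back upright in exactly the places in the caddy that each came from, the box square with the caddy. Set things down without dropping them, and do not disturb the solder spool or the gem jar.

Things in the scene. Friction and masses are not known exactly. Their poses are not given: they have to be found in the camera images.
- caddy: Low open wooden caddy fixed to the bench, 130 x 176 mm outside, walls 6 mm thick and 16 mm high, floor surface 5 mm above the bench. Origin under its centre; y along its 176 mm length, z up. Three places with thin cork pads lie in a row along its y: the lighter at the centre (y = 0) and the jar and ring box at about y = +47 and -47 mm, which of the two is where varying from start to start.
- flux_jar_mid (a point): Cream stoneware flux jar, round, 55 mm in diameter, 60 mm high, its lid with knob fixed on; loose, about 140 g. The straight body reaches 40 mm up from its foot; grip it there. This point is its centre, 30 mm above its foot; z up. It starts in one of the two outer places of the caddy, about 7 mm from the lighter.
- ring_box_mid (a point): Small white square ring box, 50 x 50 x 34 mm high, lid shut and fixed; loose, about 50 g. This point is its centre, 17 mm above its foot; x and y square to its sides, z up. It starts in the other outer place of the caddy, about 10 mm from the lighter, roughly square with the caddy.
- lighter_mid (a point): Orange pocket lighter lying flat, 24 mm wide (its x), 76 mm long (its y), 12 mm high, 16 mm at its wheel end (z up); loose, light. This point is its centre, 8 mm above its underside. It starts lying across the caddy, between jar and ring box, and can be gripped across its 24 mm width only when they are gone.
- side_mat: Black rubber side mat fixed to the bench, 110 mm (its x) by 150 mm (its y), 3 mm thick, empty at the start. Origin under its centre; z up.
- marble_tile: Polished white marble tile fixed to the bench, 62 mm (its x) by 105 mm (its y), 8 mm thick, empty at the start. Origin under its centre; z up. The lighter goes lengthwise along its y.
- solder_spool: Bystander: green spool of solder wire lying flat, flange 46 mm in diameter, 65 mm long with its loose wire end, 23 mm high; loose. Origin at its underside.
- gem_jar: Bystander: small round jar with a white lid, 29 mm in diameter, 18 mm high; loose. Origin at the centre of its underside.

How it is judged (in metres and radians):
On the way, in this order (a step that is already met when the one before it is completed fails the run):
1. the jar and the ring box both stand upright on the side mat, let go, while the lighter still lies in its place (within 30 mm) (x of flux_jar_mid in the frame of side_mat between -0.053 and 0.053 m and y of flux_jar_mid in the frame of side_mat between -0.073 and 0.073 m and z of flux_jar_mid in the frame of side_mat below 0.039 m and angle between each of flux_jar_mid, ring_box_mid's own z axis and vertical below 0.15 rad and x of ring_box_mid in the frame of side_mat between -0.053 and 0.053 m and y of ring_box_mid in the frame of side_mat between -0.073 and 0.073 m and z of ring_box_mid in the frame of side_mat below 0.026 m and contact force between the fingers and flux_jar below 0.1 N and contact force between the fingers and ring_box below 0.1 N and distance of lighter_mid from where it was at the start of the episode below 0.03 m), for 0.2 s.
2. the lighter lies flat and lengthwise in the middle of the marble tile (within 15 mm each way), let go, the jar and the ring box still on the mat (x of lighter_mid in the frame of marble_tile between -0.015 and 0.015 m and y of lighter_mid in the frame of marble_tile between -0.015 and 0.015 m and z of lighter_mid in the frame of marble_tile below 0.021 m and angle between lighter_mid's own z axis and vertical below 0.2 rad and angle between the y axis of lighter_mid and the y axis of marble_tile, either way round below 0.25 rad and contact force between the fingers and lighter below 0.1 N and x of flux_jar_mid in the frame of side_mat between -0.053 and 0.053 m and y of flux_jar_mid in the frame of side_mat between -0.073 and 0.073 m and z of flux_jar_mid in the frame of side_mat below 0.039 m and angle between each of flux_jar_mid, ring_box_mid's own z axis and vertical below 0.15 rad and x of ring_box_mid in the frame of side_mat between -0.053 and 0.053 m and y of ring_box_mid in the frame of side_mat between -0.073 and 0.073 m and z of ring_box_mid in the frame of side_mat below 0.026 m), for 0.2 s.
At the end, for the whole second after the job is handed in: Jar and ring box each within 13 mm of where they stood at the start, upright, the box square with the caddy within 0.25 rad; lighter on the tile, within 15 mm of its middle along each side, lengthwise within 0.25 rad; all released and at rest (distance of each of flux_jar_mid, ring_box_mid from where it was at the start of the episode below 0.013 m and angle between each of flux_jar_mid, ring_box_mid's own z axis and vertical below 0.1 rad and (angle between the x axis of ring_box_mid and the x axis of caddy, either way round below 0.25 rad or angle between the x axis of ring_box_mid and the y axis of caddy, either way round below 0.25 rad) and x of lighter_mid in the frame of marble_tile between -0.015 and 0.015 m and y of lighter_mid in the frame of marble_tile between -0.015 and 0.015 m and z of lighter_mid in the frame of marble_tile below 0.021 m and angle between lighter_mid's own z axis and vertical below 0.2 rad and angle between the y axis of lighter_mid and the y axis of marble_tile, either way round below 0.25 rad and contact force between the fingers and lighter below 0.1 N and contact force between the fingers and flux_jar below 0.1 N and contact force between the fingers and ring_box below 0.1 N and linear speed of each of flux_jar, ring_box, lighter below 0.02 m/s); the robot touches nothing.
It fails at once if the solder spool or the gem jar is moved more than 20 mm (distance of any of solder_spool, gem_jar from where it was at the start of the episode above 0.02 m).
It fails at once if the flux jar or the ring box is tipped over (0.6 rad) (angle between any of flux_jar_mid, ring_box_mid's own z axis and vertical above 0.6 rad).
It fails at once if the jar, the ring box or the lighter is dropped (falls free at more than 0.7 m/s, some 25 mm) ((linear speed of flux_jar above 0.7 m/s and contact force between the fingers and flux_jar below 0.1 N) or (linear speed of ring_box above 0.7 m/s and contact force between the fingers and ring_box below 0.1 N) or (linear speed of lighter above 0.7 m/s and contact force between the fingers and lighter below 0.1 N)).
It also fails if it takes over 109 s, if anything falls off the work surface, if the arm or the gripper's body presses on something with over 40 N, if the wrist force passes 120 N, or if a joint passes its speed limit or range.

## Working session

There is one attempt and no reset: what is moved stays moved. The work goes in short steps, Python scripts to look and compute and a tool call to move; the robot and the scene stay as the last step left them, time stands still between calls to the robot, and variables do not carry over. Pictures are saved under pics/ and viewed, about 12 in all and at most 16, crops included, and the job is handed in when it is done.

Besides the shell and the picture viewer there is one more tool, called after "Emit:" in YAML: its name, and indented under it one key for each argument. jog_arm: Moves the arm, as the interface text tells. Its arguments: {"type":"object","properties":{"deltas":{"type":"array"},"hand":{"type":"number"},"newtons":{"type":"number"}},"required":["deltas"]}

```bash
mkdir -p pics; python3 - <<'E'
from cell import arm
import cv2,numpy as np
s=arm.observe();print(s)
for n in("top","side"):
    im=arm.read_camera(n);cv2.imwrite(f"pics/{n}0.png",im)
    c=arm.calibration(n);print(n,c)
E
```

```text
{'t': 0.0, 'joints': array([-5.73748379e+01,  2.20903089e+01,  3.79914437e-01, -3.00284869e-02,
       -6.84105183e+01, -1.48178173e+01]), 'joint_velocities': array([ 0.10336651, -0.06809034, -0.0648931 , -0.05430841,  0.00236963,
        0.06310407]), 'joint_efforts': array([ 3.65755341e-04, -3.92290378e+01,  1.88407284e+01,  4.18655008e+00,
       -4.61956457e-03,  1.82302983e-06]), 'ee_pos': array([ 191.12055455, -594.84311432,  403.62416679]), 'tcp_rot': array([[-9.52149286e-01, -3.05632471e-01, -7.27301481e-04],
       [-3.05633329e-01,  9.52147103e-01,  2.04004672e-03],
       [ 6.89934797e-05,  2.16471660e-03, -9.99997655e-01]]), 'force': array([ 0.36722268, -0.0005778 ,  0.32885124]), 'moment': array([-0.03939658,  0.00665399,  0.00801075]), 'grip_width': 85.13157791937837}
top {'K': array([[409.26713944,   0.        , 263.50436814],
       [  0.        , 409.26713944, 192.62692328],
       [  0.        ,   0.        ,   1.        ]]), 'dist_coeffs': array([-0.12140803,  0.        ,  0.        ,  0.        ,  0.        ]), 'view': array([[ 2.76853987e-02, -9.99506716e-01,  1.
[... 201 characters left out ...]
91e+02],
       [ 0.00000000e+00,  0.00000000e+00,  0.00000000e+00,
         1.00000000e+00]])}
side {'K': array([[376.08187665,   0.        , 262.73254144],
       [  0.        , 376.08187665, 198.91678195],
       [  0.        ,   0.        ,   1.        ]]), 'dist_coeffs': array([-0.10211907,  0.        ,  0.        ,  0.        ,  0.        ]), 'view': array([[-6.79950842e-01,  7.32911860e-01, -2.25179300e-02,
         3.39633785e+02],
       [ 4.23109416e-01,  3.67083708e-01, -8.28388781e-01,
        -1.91855520e+02],
       [-5.98869997e-01, -5.72791198e-01, -5.59700786e-01,
         1.39695950e+03],
       [ 0.00000000e+00,  0.00000000e+00,  0.00000000e+00,
         1.00000000e+00]])}
```

View pics/top0.png

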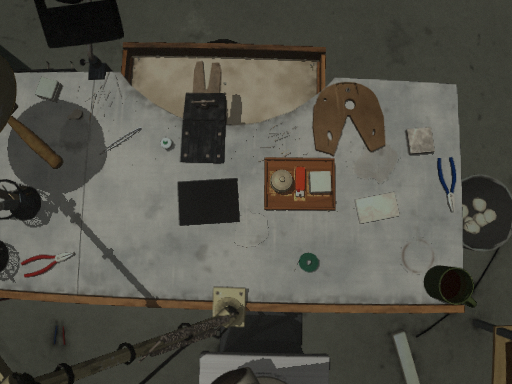

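View pics/side0.png

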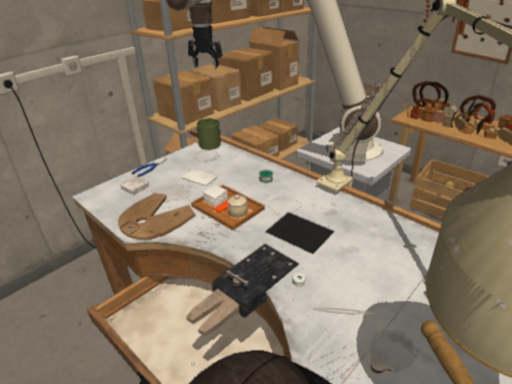

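The top view shows the caddy at (265–336, 158–210), with the jar at (282,181), the lighter at (300,180) and the box at (320,181). The mat is at (209,202), the tile at (377,208), the spool at (309,262) and the gem jar at (166,143). In the side view the caddy is at (228,208), the mat at (300,232), and the lamp post at (338,180).

```bash
cat > h.py <<'E'
import cv2,numpy as np
from cell import arm
def ray(n,px):
    c=arm.calibration(n);V=c["view"];R=V[:3,:3]
    u=cv2.undistortPoints(np.float64(px).reshape(-1,1,2),c["K"],c["dist_coeffs"])[:,0]
    return -R.T@V[:3,3],np.c_[u,np.ones(len(u))]@R
def plane(n,px,z):
    o,d=ray(n,px);return o+d*((z-o[2])/d[:,2])[:,None]
def proj(n,P):
    c=arm.calibration(n);V=c["view"]
    return cv2.projectPoints(np.float64(P).reshape(-1,1,3),cv2.Rodrigues(V[:3,:3])[0],V[:3,3],c["K"],c["dist_coeffs"])[0][:,0]
def blob(m,roi):
    x0,y0,x1,y1=roi;k=np.zeros_like(m,np.uint8);k[y0:y1,x0:x1]=m[y0:y1,x0:x1]
    cs=cv2.findContours(k,cv2.RETR_EXTERNAL,cv2.CHAIN_APPROX_NONE)[0]
    return max(cs,key=cv2.contourArea)
def rect(n,c,z):
    P=plane(n,c.reshape(-1,2),z)[:,:2].astype(np.float32);(cx,cy),(w,h),a=cv2.minAreaRect(P)
    if w<h: w,h,a=h,w,a+90
    return np.round([cx,cy,w,h,(a+90)%180-90],1)  # angle of long side from world x
E
python3 - <<'E'
from h import *
im=cv2.imread("pics/top0.png");hsv=cv2.cvtColor(im,cv2.COLOR_BGR2HSV);H,S,V=[hsv[...,i].astype(int) for i in range(3)]
for nm,p in dict(jar=(282,181),box=(320,181),light=(300,183),mat=(209,202),tile=(377,208),bench=(350,250),cadd=(267,185),floor=(310,200),spool=(309,262)).items(): print(nm,hsv[p[1],p[0]])
for nm,m,roi,z in [("mat",V<60,(170,172,246,230),3),("caddy",(S>90),(255,150,345,218),16),("lighter",(S>190)&(V>130),(290,160,310,205),12),("box",(S<90)&(V>110),(306,166,334,198),34),("spool",(S>90)&(H>50)&(H<95),(290,245,330,280),20),("tile",(S>25)&(V>150),(350,188,405,226),8)]:
    try:print(nm,rect("top",blob(m,roi),z))
    except Exception as e:print(nm,e)
for n,z in(("base",0),):print(proj("top",[[0,0,0],[191,-595,230]]),proj("side",[[0,0,0]]))
a=cv2.resize(im[150:220,250:345],None,fx=8,fy=8,interpolation=cv2.INTER_CUBIC);cv2.imwrite("pics/c0.png",a)
sd=cv2.imread("pics/side0.png");cv2.imwrite("pics/c1.png",cv2.resize(sd[160:260,170:340],None,fx=4.5,fy=4.5,interpolation=cv2.INTER_CUBIC))
E
```

```text
jar [19 76 64]
box [ 45  24 147]
light [  5 200 135]
mat [10 29 26]
tile [ 44  29 150]
bench [ 40   7 111]
cadd [ 12 149  89]
floor [ 12 163  89]
spool [ 43  15 117]
mat [522.  150.3 149.7 110.7 -84.6]
caddy [573.5 -74.7 175.4 129.8 -88.4]
lighter [586.5 -76.3  55.4  20.    1. ]
box [ 577.1 -123.4   49.6   49.2  -88.2]
spool [380.9 -99.   43.4  42.1  64.4]
tile [ 514.  -294.9    5.2    2.5  -88.5]
[[262.75388416 416.05347072]
 [554.71995809 359.90059949]] [[353.43888256 147.67773278]]
```

View pics/c0.png

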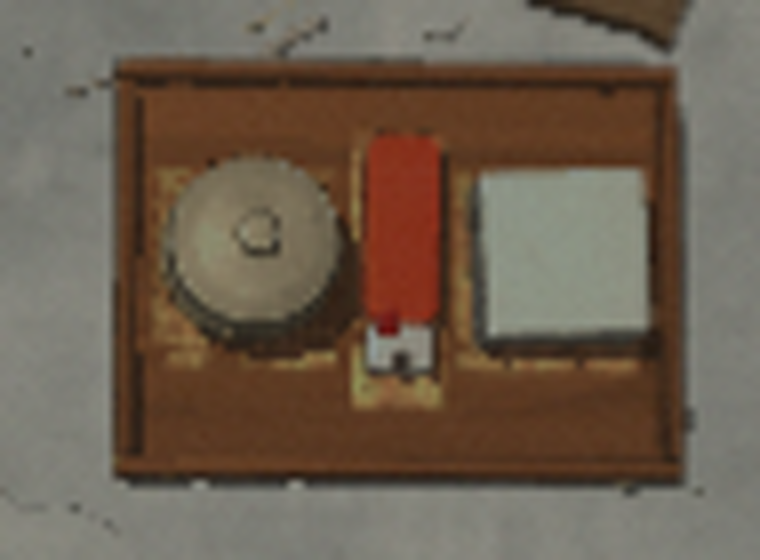

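View pics/c1.png

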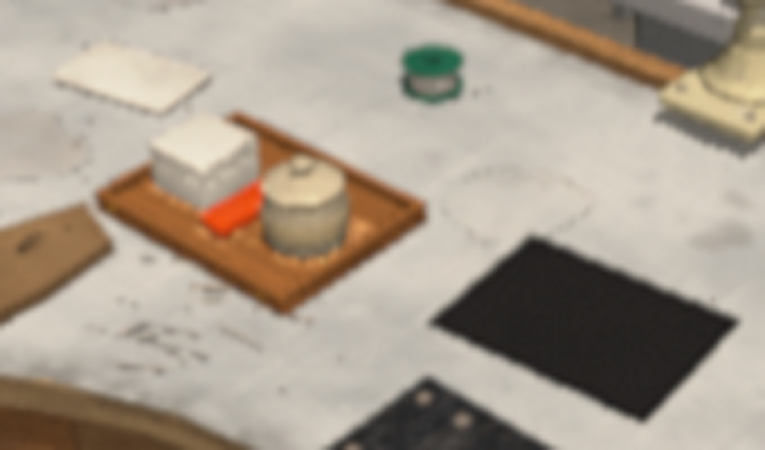

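The crops show the jar knob at (282.1,178.8), the lighter spanning (300.2, 167–196.7) with its wheel end toward the robot, and the square box at (320.5,181.6). The side view confirms the layout. Next I'll measure the jar, lighter and tile more closely.

```bash
python3 - <<'E'
from h import *
im=cv2.imread("pics/top0.png");hsv=cv2.cvtColor(im,cv2.COLOR_BGR2HSV);H,S,V=[hsv[...,i].astype(int) for i in range(3)]
print("box",rect("top",blob((S<90)&(V>110),(306,166,334,198)),40))
print("lighter red",rect("top",blob((S>190)&(V>110),(290,160,312,205)),18))
print("lighter ends",plane("top",[[300.2,166.9],[300.2,196.7],[295.9,181],[304.7,181]],19).round(1))
print("jar knob",plane("top",[[282.1,178.8]],65).round(1))
m=((S>18)&(V>130)).astype(np.uint8)
print("tile",rect("top",blob(m,(345,185,410,230)),8), S[250,340:350],S[208,350:404:6],V[208,350:404:6])
# jar: lid outline circle (max at shoulder z~46)
g=blob(((S<125)&(V>60)).astype(np.uint8),(269,164,296,195));print("jar blob",cv2.boundingRect(g),plane("top",[np.array(cv2.minEnclosingCircle(g)[0])],50),cv2.minEnclosingCircle(g))
# side: jar silhouette
sd=cv2.imread("pics/side0.png");hs=cv2.cvtColor(sd,cv2.COLOR_BGR2HSV)
k=lambda x,y:(170+x/4.5,160+y/4.5)
def tri(a,b):
    (o1,d1),(o2,d2)=ray("top",[a]),ray("side",[b]);d1,d2=d1[0],d2[0]
    s=np.linalg.lstsq(np.c_[d1,-d2],o2-o1,rcond=None)[0];p,q=o1+s[0]*d1,o2+s[1]*d2
    return ((p+q)/2).round(1),np.linalg.norm(p-q).round(1)
print("knob tri",tri((282.1,178.8),k(304,160)))
print("side box top corners z40",plane("side",[k(150,148),k(203,172),k(258,148),k(203,116)],40).round(1))
print("side caddy corners z16",plane("side",[k(97,195),k(285,307),k(425,208),k(238,113)],16).round(1))
print("side mat",plane("side",[k(432,322),k(642,421),k(738,322),k(533,236)],3).round(1).mean(0))
print("side tile",plane("side",[k(55,77),k(160,110),k(212,76),k(105,42)],8).round(1))
print("gem jar",plane("top",[[166,143]],18))
E
```

```text
box [ 576.2 -122.5   49.3   48.9  -88.2]
lighter red [584.3 -75.7  57.7  19.9   1. ]
lighter ends [[613.1 -75.6  19. ]
 [538.8 -76.8  19. ]
 [577.5 -65.5  19. ]
 [578.1 -87.3  19. ]]
jar knob [[574.8 -28.7  65. ]]
tile [ 521.  -278.6  114.3   60.4  -77.6] [11 13 13 17 14 13 13 15 14 16] [16 18 21 31 27 28 26 29 23] [130 100 147 140 140 145 149 142 112]
jar blob (270, 169, 23, 23) [[572.77155695 -26.971063    50.        ]] ((280.9742126464844, 180.56185913085938), 11.735461235046387)
knob tri (array([573.7, -27.2,  60.9]), np.float64(4.9))
side box top corners z40 [[ 606.9 -134.2   40. ]
 [ 602.7  -87.1   40. ]
 [ 561.   -81.2   40. ]
 [ 558.6 -137.6   40. ]]
side caddy corners z16 [[ 643.4 -147.9   16. ]
 [ 642.6   27.9   16. ]
 [ 515.1   21.6   16. ]
 [ 516.1 -152.9   16. ]]
side mat [525.75 157.95   3.  ]
side tile [[ 562.2 -302.4    8. ]
 [ 541.3 -208.     8. ]
 [ 486.1 -215.3    8. ]
 [ 505.5 -315.3    8. ]]
gem jar [[664.32743112 261.28755972  18.        ]]
```

```bash
python3 - <<'E'
from h import *
sd=cv2.imread("pics/side0.png");hs=cv2.cvtColor(sd,cv2.COLOR_BGR2HSV);H,S,V=[hs[...,i].astype(int) for i in range(3)]
print("mat",rect("side",blob(V<60,(262,207,338,256)),3))
print("caddy",rect("side",blob((S>100)&(V>60),(188,182,268,232)),12))
s=arm.observe();p=s["ee_pos"];R=s["tcp_rot"]
P=[p,p+R@[0,0,100],p+R@[0,48,165],p+R@[0,-48,165]]
print(proj("side",P).round(1),proj("top",P).round(1))
print("back", proj("side",[[573.5,-74.7,16],[522,150,3],[521,-278,8]]))
cv2.imwrite("pics/c2.png",cv2.resize(sd[0:80,160:260],None,fx=6,fy=6,interpolation=cv2.INTER_CUBIC))
E
```

```text
mat [525.1 156.  142.  102.5 -85. ]
caddy [577.3 -67.5 184.5 137.1 -88.9]
[[201.   24.9]
 [203.6  51.4]
 [215.4  68.8]
 [195.3  67. ]] [[614.7 381.6]
 [578.5 368.7]
 [538.3 369.7]
 [575.3 352.2]]
back [[226.30354097 202.41444354]
 [298.35680145 229.65005475]
 [196.67102703 174.70728328]]
```

View pics/c2.png

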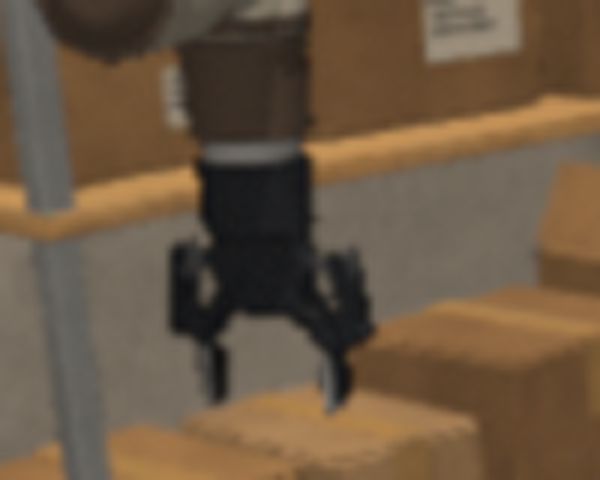

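Both predicted fingertip positions match the crop ((196,67) and (216,67)) to about 1 px, so the side calibration looks sound. The top and side views still disagree by 4–6 mm, and I'll settle that with the gripper close to the work. First I'll locate the lamp arm, because the path to the mat passes near it, and refine the tile.

```bash
python3 - <<'E'
from h import *
sd=cv2.imread("pics/side0.png");im=cv2.imread("pics/top0.png")
# lamp arm: top image line points, intersect with side line plane
a,b=(352,152),(437,10)
(o,d)=ray("side",[a,b]);n=np.cross(d[0],d[1])
for p in [(228,312),(215,325),(190,336),(150,350),(110,363),(60,378)]:
    o2,e=ray("top",[p]);e=e[0];t=n@(o-o2)/(n@e);print(p,(o2+t*e).round())
hsv=cv2.cvtColor(im,cv2.COLOR_BGR2HSV);bl=cv2.GaussianBlur(hsv,(3,3),0)
m=((bl[...,1]>19)&(bl[...,2]>122)).astype(np.uint8);m=cv2.morphologyEx(m,cv2.MORPH_OPEN,np.ones((5,5)))
c=blob(m,(345,185,410,230));print("tile",rect("top",c,8),cv2.boundingRect(c))
print(cv2.boxPoints(cv2.minAreaRect(c)))
t=cv2.resize(im[180:235,340:415],None,fx=8,fy=8,interpolation=cv2.INTER_CUBIC);cv2.imwrite("pics/c3.png",t)
E
```

```text
(228, 312) [256.  91.  19.]
(215, 325) [238. 114.  88.]
(190, 336) [234. 154. 185.]
(150, 350) [235. 204. 304.]
(110, 363) [236. 243. 394.]
(60, 378) [237. 280. 482.]
tile [ 519.3 -273.3  107.1   60.1  -75. ] (357, 193, 42, 30)
[[354.41187 200.64705]
 [394.64716 190.58824]
 [400.4707  213.88237]
 [360.2354  223.94118]]
```

View pics/c3.png

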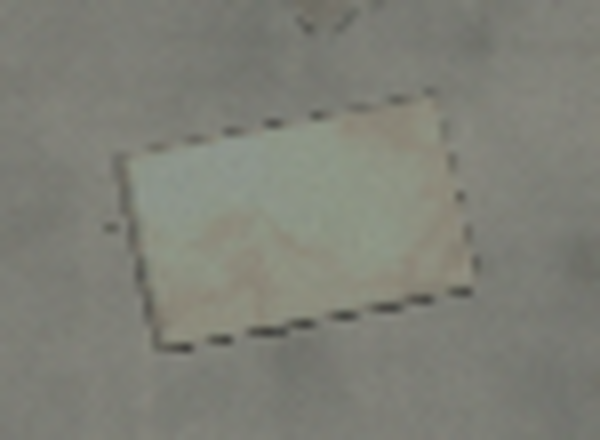

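Tile corners in the crop are (122,155), (433,94), (473,291) and (162,347), so its centre is near px (377.2,207.8). The lamp arm stays at y > 150 wherever it is above z = 185, so the path to the mat is clear. I'll move above the jar.

Emit:
jog_arm:
  deltas:
    - [-0.03,0.0235,0,-4]
    - [-0.06,0.047,0,-8]
    - [-0.09,0.0705,0,-12]
    - [-0.12,0.094,0,-16]
    - [-0.15,0.1175,0,-20]
    - [-0.18,0.141,0,-24]
    - [-0.21,0.165,0,-28]
    - [-0.24,0.1885,0,-33]
    - [-0.268,0.211,0,-37]
  hand: 0.85
  newtons: 30

```text
t: 0.85
ee_pos: [382.4, -310.3, 404.5]
tcp_rot: [[-0.573, -0.82, -0.0], [-0.82, 0.573, 0.0], [-0.0, 0.0, -1.0]]
force: [0.4, -0.3, -0.3]
grip_width: 72.8
```

```bash
cat >> h.py <<'E'
def go(x,y,z,ang=None,tip=False):
    """world TCP target and world angle of jaw (tool y) axis -> tool-frame deltas"""
    s=arm.observe();R=s["tcp_rot"];d=R.T@(np.array([x,y,z])-s["ee_pos"])/1000
    cur=np.degrees(np.arctan2(R[1,1],R[0,1]));t=0 if ang is None else (cur-ang+90)%180-90
    print("t",s["t"].__round__(2),"pos",s["ee_pos"].round(1),"jaw",round(cur,1),"delta",d.round(4),"turn",round(t,1),"j6",s["joints"][5].round(),"w",round(s["grip_width"],1),"F",s["force"].round(1))
E
python3 - <<'E'
from h import *
c=plane("top",np.array([[122,155],[433,94],[473,291],[162,347]])/8+[340,180],8);print("tile",c.round(1),c.mean(0).round(1))
e=(c[0]+c[3]-c[1]-c[2])/2;print(np.degrees(np.arctan2(e[1],e[0])),np.linalg.norm(e))
go(573.5,-28,300,1.7)
E
```

```text
tile [[ 537.3 -216.3    8. ]
 [ 559.5 -316.3    8. ]
 [ 497.5 -328.8    8. ]
 [ 477.7 -229.2    8. ]] [ 518.  -272.6    8. ]
101.89597117664765 101.97614250418702
t 0.85 pos [ 382.4 -310.3  404.5] jaw 145.0 delta [-0.3409  0.005   0.1046] turn -36.7 j6 -15.0 w 72.8 F [ 0.4 -0.3 -0.3]
```

Emit:
jog_arm:
  deltas:
    - [-0.034,0.0005,0,-3.7]
    - [-0.068,0.001,0,-7.3]
    - [-0.102,0.0015,0,-11]
    - [-0.136,0.002,0,-14.7]
    - [-0.17,0.0025,0.02,-18.4]
    - [-0.205,0.003,0.04,-22]
    - [-0.239,0.0035,0.06,-25.7]
    - [-0.273,0.004,0.075,-29.4]
    - [-0.307,0.0045,0.09,-33]
    - [-0.341,0.005,0.1045,-36.7]
    - [-0.341,0.005,0.1045,-36.7]
  hand: 0.85

```text
t: 1.77
ee_pos: [576.2, -26.6, 296.4]
tcp_rot: [[0.033, -0.999, -0.004], [-0.999, -0.033, -0.0], [0.0, 0.004, -1.0]]
force: [-0.3, -0.8, -0.6]
grip_width: 72.8
```

```bash
python3 - <<'E'
from h import *
go(573.5,-28,193,1.7)
s=arm.observe();p=s["ee_pos"];R=s["tcp_rot"]
T=arm.read_camera("top");S=arm.read_camera("side")
P=[p+R@[0,w,169] for w in(-36.5,36.5)]+[p+R@[0,w,169] for w in(-50,50)]
pt,ps=proj("top",P),proj("side",P);print(pt.round(1),ps.round(1))
f=6
a=cv2.resize(T[150:220,245:345],None,fx=f,fy=f,interpolation=cv2.INTER_CUBIC)
b=cv2.resize(S[140:240,180:280],None,fx=f,fy=f,interpolation=cv2.INTER_CUBIC)
for q in pt[:2]:cv2.circle(a,tuple(((q-[245,150])*f+2.5).round().astype(int).tolist()),3,(255,0,255),-1)
for q in ps[:2]:cv2.circle(b,tuple(((q-[180,140])*f+2.5).round().astype(int).tolist()),3,(255,0,255),-1)
cv2.imwrite("pics/c4.png",a);cv2.imwrite("pics/c5.png",b)
E
```

```text
t 1.77 pos [576.2 -26.6 296.4] jaw -178.1 delta [0.0013 0.0024 0.1034] turn 0.2 j6 -12.0 w 72.8 F [-0.3 -0.8 -0.6]
[[282.7 157.9]
 [283.1 190.6]
 [282.6 151.9]
 [283.1 196.7]] [[224.9 180.5]
 [244.2 169.5]
 [221.1 182.7]
 [247.6 167.6]]
```

View pics/c4.png

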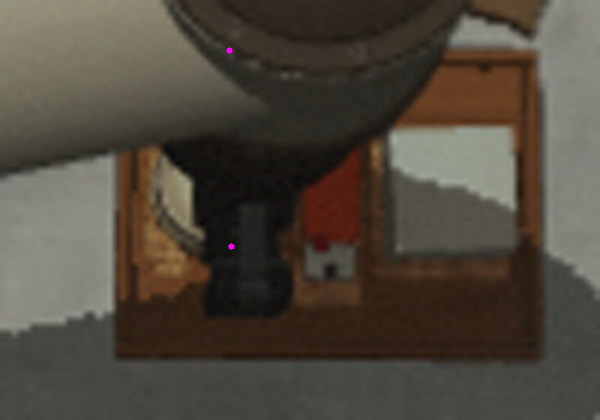

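View pics/c5.png

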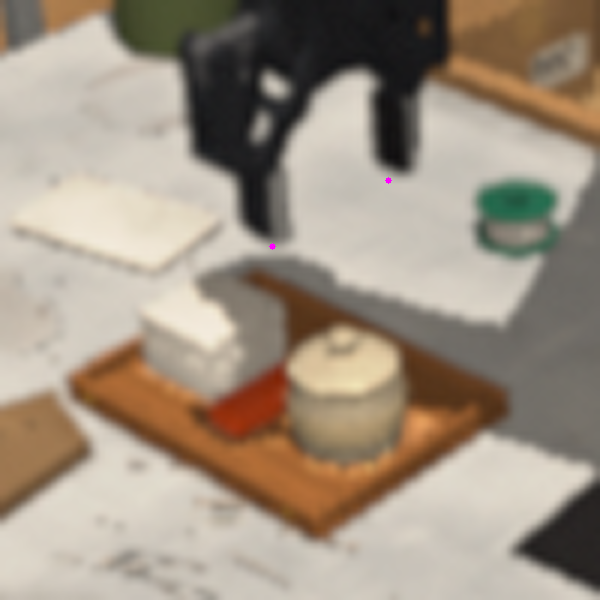

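The side crop shows the fingertips about 1 px from their predicted positions, so that calibration holds. In the top crop the finger's centre is at column 248 against a predicted 231, so the top camera reads y about 6 mm too low. I'll quantify a correction from the side view.

```bash
python3 - <<'E'
from h import *
k=lambda *a:(np.array(a)-2.5)/6+[180,140]
c=plane("side",k((70,380),(318,530),(508,398),(258,270)),16);print("caddy",c.round(1).tolist(),c.mean(0).round(1))
c=plane("side",k((12,217),(155,270),(222,222),(85,175)),8);print("tile",c.round(1).tolist(),c.mean(0).round(1))
print("knob",plane("side",k((343,333)),65).round(1))
print("jar axis at z36",plane("side",k((347,412)),36).round(1))
S=cv2.imread("pics/side0.png");hs=cv2.cvtColor(S,cv2.COLOR_BGR2HSV)
g=blob((hs[...,1]>120)&(hs[...,0]>60)&(hs[...,0]<90),(255,165,280,185));print("spool side",rect("side",g,22))
g=blob(((hs[...,1]>15)&(hs[...,2]>190)).astype(np.uint8),(178,165,222,190));print("tile side auto",rect("side",g,8))
E
```

```text
caddy [[642.6, -150.3, 16.0], [643.1, 25.4, 16.0], [514.3, 20.1, 16.0], [514.6, -156.0, 16.0]] [578.7 -65.2  16. ]
tile [[558.2, -311.2, 8.0], [542.1, -207.7, 8.0], [485.9, -218.1, 8.0], [502.1, -317.4, 8.0]] [ 522.1 -263.6    8. ]
knob [[576.4 -23.7  65. ]]
jar axis at z36 [[591.3  -8.1  36. ]]
spool side [381.3 -94.8  32.5  25.6 -49.3]
tile side auto [ 524.2 -265.8  175.7  149.6   48.2]
```

The side view gives corrections of the same sign. I'll use a top-camera bias of (+3.5, +6.5) mm, which puts the jar near (577,−22), the box at (579.5,−116), the lighter at (579.5,−70), the tile at (521.7,−266) and the mat at (525,156.5). I'll descend partway to the jar and check.

Emit:
jog_arm:
  deltas:
    - [-0.0045,-0.0008,0.015,0.2]
    - [-0.0045,-0.0008,0.035,0.2]
    - [-0.0045,-0.0008,0.055,0.2]
    - [-0.0045,-0.0008,0.07,0.2]
    - [-0.0045,-0.0008,0.085,0.2]
    - [-0.0045,-0.0008,0.095,0.2]
    - [-0.0045,-0.0008,0.102,0.2]
    - [-0.0045,-0.0008,0.106,0.2]
    - [-0.0045,-0.0008,0.106,0.2]
  hand: 0.85

```text
t: 2.62
ee_pos: [574.7, -26.5, 194.0]
tcp_rot: [[0.022, -1.0, -0.001], [-1.0, -0.022, -0.0], [0.0, 0.001, -1.0]]
force: [0.6, 0.1, 0.4]
grip_width: 72.4
```

```bash
python3 - <<'E'
from h import *
go(577,-22,190,1.7)
S=arm.read_camera("side");T=arm.read_camera("top")
a=cv2.resize(S[150:240,190:280],None,fx=6,fy=6,interpolation=cv2.INTER_CUBIC)
b=cv2.resize(T[160:220,260:300],None,fx=6,fy=6,interpolation=cv2.INTER_CUBIC)
b=cv2.copyMakeBorder(b,0,a.shape[0]-b.shape[0],0,0,cv2.BORDER_CONSTANT)
cv2.imwrite("pics/c6.png",np.hstack([a,b]))
E
```

```text
t 2.62 pos [574.7 -26.5 194. ] jaw -178.7 delta [-0.0045 -0.0024  0.004 ] turn -0.4 j6 -12.0 w 72.4 F [0.6 0.1 0.4]
```

View pics/c6.png

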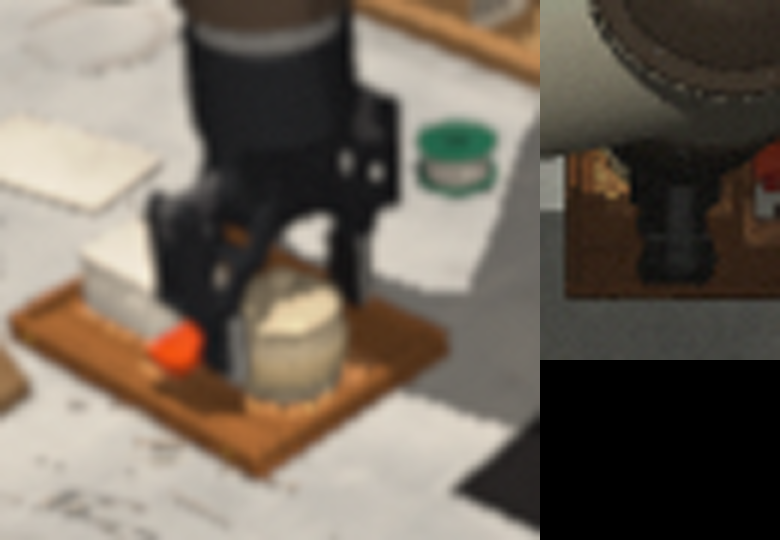

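The side crop shows the jar between the fingers, with the jar centre a few mm toward +y from their midpoint. That agrees with the estimate of −22, so I'll nudge over, settle and close.

Emit:
jog_arm:
  deltas:
    - [-0.0045,-0.002,0.002,-0.4]
    - [-0.0045,-0.002,0.004,-0.4]
    - [-0.0045,-0.002,0.004,-0.4]
    - [-0.0045,-0.002,0.004,-0.4]
  hand: 0.85

```text
t: 3.05
ee_pos: [576.8, -21.4, 190.3]
tcp_rot: [[0.03, -1.0, 0.0], [-1.0, -0.03, 0.0], [-0.0, -0.0, -1.0]]
force: [0.6, 0.1, 1.2]
grip_width: 72.5
```

Emit:
jog_arm:
  deltas:
    - [0,0,0,0]
    - [0,0,0,0]
    - [0,0,0,0]
    - [0,0,0,0]
    - [0,0,0,0]
    - [0,0,0,0]
    - [0,0,0,0]
    - [0,0,0,0]
  hand: 0.4
  newtons: 25

```text
t: 3.72
ee_pos: [576.7, -21.5, 190.6]
tcp_rot: [[0.03, -1.0, -0.0], [-1.0, -0.03, -0.0], [0.0, 0.0, -1.0]]
force: [-2.3, 0.4, 6.3]
grip_width: 53.0
```

Emit:
jog_arm:
  deltas:
    - [0,0,-0.008,0]
    - [0,0,-0.022,0]
    - [0,0,-0.042,0]
    - [0,0,-0.062,0]
    - [0,0,-0.078,0]
    - [0,0,-0.088,0]
    - [0,0,-0.09,0]
    - [0,0,-0.09,0]

```text
t: 4.38
ee_pos: [576.7, -21.6, 280.4]
tcp_rot: [[0.029, -1.0, 0.001], [-1.0, -0.029, 0.001], [-0.001, -0.001, -1.0]]
force: [0.6, 0.3, -2.2]
grip_width: 52.7
```

Emit:
jog_arm:
  deltas:
    - [-0.01,0.002,0,0]
    - [-0.03,0.006,0,0]
    - [-0.055,0.012,0,0]
    - [-0.085,0.019,0,0]
    - [-0.115,0.026,0,0]
    - [-0.145,0.033,0,0]
    - [-0.17,0.038,0,0]
    - [-0.19,0.043,0,0]
    - [-0.205,0.046,0,0]
    - [-0.213,0.048,0,0]
    - [-0.215,0.0485,0,0]
    - [-0.215,0.0485,0,0]

```text
t: 5.38
ee_pos: [521.6, 192.2, 279.4]
tcp_rot: [[0.031, -1.0, -0.001], [-1.0, -0.031, -0.001], [0.001, 0.001, -1.0]]
force: [0.1, -0.0, -2.1]
grip_width: 52.7
```

```bash
python3 - <<'E'
from h import *
S=arm.read_camera("side");T=arm.read_camera("top")
go(522,192,188.6)
cv2.imwrite("pics/c7.png",np.hstack([cv2.resize(S[150:270,180:360],None,fx=3,fy=3),cv2.resize(T[130:250,165:245],None,fx=3,fy=3)]))
E
```

```text
t 5.48 pos [521.9 191.3 279.7] jaw -178.3 delta [-0.0008 -0.0002  0.0911] turn 0 j6 -35.0 w 52.5 F [-0.  -0.9 -1.7]
```

View pics/c7.png

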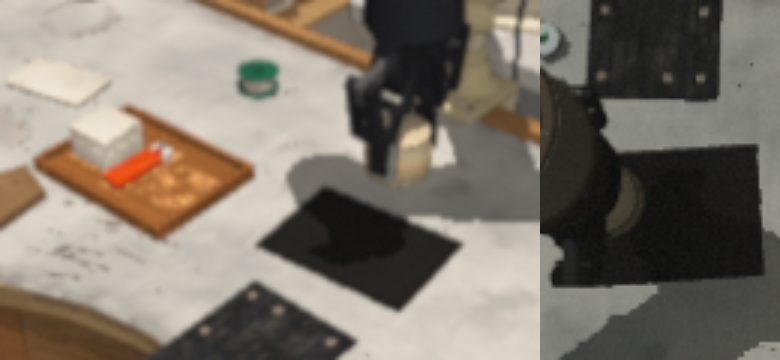

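The side view shows the jar held upright over the mat, and the lighter and box are undisturbed. I'll lower it gently.

Emit:
jog_arm:
  deltas:
    - [0,0,0.01,0]
    - [0,0,0.03,0]
    - [0,0,0.05,0]
    - [0,0,0.067,0]
    - [0,0,0.079,0]
    - [0,0,0.085,0]
    - [0,0,0.088,0]
    - [0,0,0.09,0]
    - [0,0,0.091,0]
    - [0,0,0.091,0]

```text
t: 6.32
ee_pos: [522.2, 191.9, 189.7]
tcp_rot: [[0.03, -1.0, 0.001], [-1.0, -0.03, 0.001], [-0.001, -0.001, -1.0]]
force: [-0.6, -0.7, -2.5]
grip_width: 52.8
```

Emit:
jog_arm:
  deltas:
    - [0,0,0.0005,0]
    - [0,0,0.001,0]
    - [0,0,0.0015,0]
    - [0,0,0.002,0]
    - [0,0,0.002,0]
    - [0,0,0.002,0]

```text
t: 6.82
ee_pos: [522.0, 192.0, 187.7]
tcp_rot: [[0.03, -1.0, 0.001], [-1.0, -0.03, 0.0], [-0.0, -0.001, -1.0]]
force: [-0.8, 0.7, 1.5]
grip_width: 52.6
```

Emit:
jog_arm:
  deltas:
    - [0,0,0,0]
    - [0,0,0,0]
    - [0,0,0,0]
    - [0,0,0,0]
    - [0,0,0,0]
  hand: 0.85

```text
t: 7.23
ee_pos: [521.9, 191.9, 187.2]
tcp_rot: [[0.03, -1.0, 0.0], [-1.0, -0.03, -0.0], [0.0, -0.0, -1.0]]
force: [-0.1, -0.1, 0.4]
grip_width: 72.8
```

Emit:
jog_arm:
  deltas:
    - [0,0,-0.01,0]
    - [0,0,-0.03,0]
    - [0,0,-0.055,0]
    - [0,0,-0.08,0]
    - [0,0,-0.1,0]
    - [0,0,-0.11,0]
    - [0,0,-0.112,0]
    - [0,0,-0.112,0]

```text
t: 7.9
ee_pos: [521.7, 191.8, 299.7]
tcp_rot: [[0.03, -1.0, 0.001], [-1.0, -0.03, 0.001], [-0.001, -0.001, -1.0]]
force: [-0.5, -0.7, -0.2]
grip_width: 72.6
```

```bash
python3 - <<'E'
from h import *
go(579.5,-116,300,1.8)
E
```

```text
t 7.9 pos [521.7 191.8 299.7] jaw -178.3 delta [ 0.3094 -0.0487 -0.0006] turn -0.1 j6 -35.0 w 72.6 F [-0.5 -0.7 -0.2]
```

Emit:
jog_arm:
  deltas:
    - [0.015,-0.002,0,0]
    - [0.045,-0.007,0,0]
    - [0.08,-0.012,0,0]
    - [0.115,-0.018,0,0]
    - [0.15,-0.024,0,0]
    - [0.185,-0.029,0,0]
    - [0.22,-0.035,0,0]
    - [0.25,-0.04,0,0]
    - [0.28,-0.044,0,0]
    - [0.3,-0.0475,0,0]
    - [0.3094,-0.0487,0,0]
    - [0.3094,-0.0487,0,0]
  hand: 0.78

```text
t: 8.9
ee_pos: [579.6, -117.6, 297.2]
tcp_rot: [[0.027, -1.0, -0.003], [-1.0, -0.027, -0.0], [-0.0, 0.003, -1.0]]
force: [-0.0, -0.4, -0.5]
grip_width: 66.5
```

Emit:
jog_arm:
  deltas:
    - [0,0,0.01,0]
    - [0,0,0.03,0]
    - [0,0,0.05,0]
    - [0,0,0.065,0]
    - [0,0,0.075,0]
    - [0,0,0.08,0]
    - [0,0,0.08,0]

```text
t: 9.48
ee_pos: [579.5, -115.0, 217.7]
tcp_rot: [[0.031, -1.0, -0.003], [-1.0, -0.031, -0.0], [-0.0, 0.003, -1.0]]
force: [0.3, 0.3, 1.3]
grip_width: 66.2
```

```bash
python3 - <<'E'
from h import *
S=arm.read_camera("side");T=arm.read_camera("top")
go(579.5,-116,185,1.8)
s=arm.observe();p=s["ee_pos"];R=s["tcp_rot"]
cv2.imwrite("pics/top1.png",T);cv2.imwrite("pics/side1.png",S)
cv2.imwrite("pics/c8.png",np.hstack([cv2.resize(S[150:250,180:290],None,fx=5,fy=5),cv2.resize(T[150:250,295:345],None,fx=5,fy=5)]))
hs=cv2.cvtColor(T,cv2.COLOR_BGR2HSV);m=(hs[...,2]>55)
g=blob(m,(182,184,236,222));c,r=cv2.minEnclosingCircle(g);print("jar",c,r,plane("top",[c],50)+[3.5,6.4,0])
E
```

```text
t 9.58 pos [ 580.1 -115.4  219.6] jaw -178.2 delta [0.0006 0.0007 0.0346] turn -0.0 j6 -3.0 w 66.6 F [0.1 0.5 1.1]
jar (227.0, 202.5) 20.155742645263672 [[519.92866527 106.18632719  50.        ]]
```

View pics/c8.png

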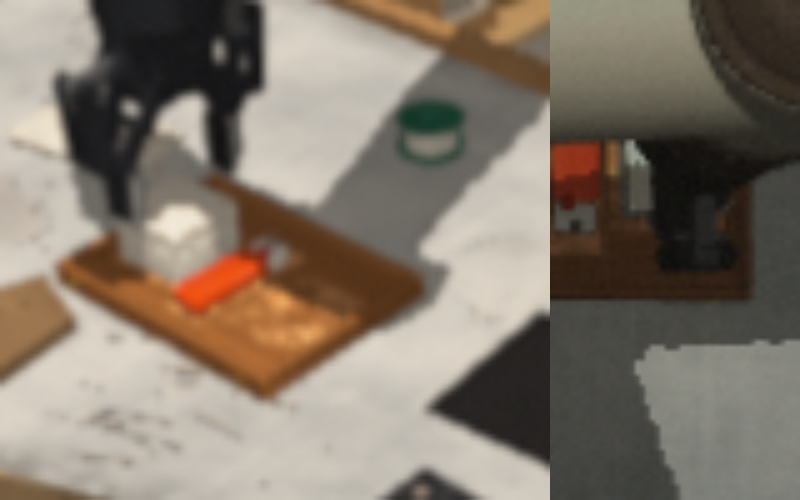

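The fingers straddle the box, with the tip midpoint over the box centre to within about 1 px. I'll descend and grip.

Emit:
jog_arm:
  deltas:
    - [0,0,0.01,0]
    - [0,0,0.02,0]
    - [0,0,0.028,0]
    - [0,0,0.034,0]
    - [0,0,0.037,0]
    - [0,0,0.037,0]
    - [0,0,0.037,0]

```text
t: 10.17
ee_pos: [579.9, -116.0, 182.0]
tcp_rot: [[0.03, -1.0, -0.0], [-1.0, -0.03, -0.0], [0.0, 0.0, -1.0]]
force: [-0.2, -0.5, 0.3]
grip_width: 66.7
```

Emit:
jog_arm:
  deltas:
    - [0,0,0,0]
    - [0,0,0,0]
    - [0,0,0,0]
    - [0,0,0,0]
    - [0,0,0,0]
    - [0,0,0,0]
    - [0,0,0,0]
  hand: 0.4
  newtons: 22

```text
t: 10.75
ee_pos: [580.0, -115.9, 182.7]
tcp_rot: [[0.03, -1.0, 0.001], [-1.0, -0.03, -0.0], [0.0, -0.001, -1.0]]
force: [-0.7, 0.7, 4.1]
grip_width: 49.7
```

Emit:
jog_arm:
  deltas:
    - [0,0,-0.008,0]
    - [0,0,-0.022,0]
    - [0,0,-0.042,0]
    - [0,0,-0.062,0]
    - [0,0,-0.082,0]
    - [0,0,-0.098,0]
    - [0,0,-0.105,0]
    - [0,0,-0.105,0]
    - [0,0,-0.105,0]

```text
t: 11.5
ee_pos: [579.4, -115.9, 286.9]
tcp_rot: [[0.029, -1.0, -0.0], [-1.0, -0.029, 0.0], [-0.0, 0.0, -1.0]]
force: [-0.2, 1.1, -1.0]
grip_width: 49.8
```

```bash
python3 - <<'E'
from h import *
go(529,120,290,-4.6+10)
E
```

```text
t 11.5 pos [ 579.4 -115.9  286.9] jaw -178.3 delta [-0.2373  0.0435 -0.003 ] turn -3.7 j6 -3.0 w 49.8 F [-0.2  1.1 -1. ]
```

Emit:
jog_arm:
  deltas:
    - [-0.01,0.002,0,0]
    - [-0.03,0.0055,0,0]
    - [-0.055,0.01,0,0]
    - [-0.085,0.0155,0,0]
    - [-0.115,0.021,0,0]
    - [-0.145,0.0265,0,0]
    - [-0.175,0.032,0,0]
    - [-0.2,0.0365,0,0]
    - [-0.22,0.0405,0,0]
    - [-0.233,0.0427,0,0]
    - [-0.237,0.0435,0,0]
    - [-0.237,0.0435,0,0]

```text
t: 12.5
ee_pos: [528.9, 120.5, 286.5]
tcp_rot: [[0.031, -1.0, -0.001], [-1.0, -0.031, -0.001], [0.001, 0.001, -1.0]]
force: [0.6, -0.2, -0.7]
grip_width: 49.8
```

Emit:
jog_arm:
  deltas:
    - [0,0,0.01,0]
    - [0,0,0.03,0]
    - [0,0,0.052,0]
    - [0,0,0.073,0]
    - [0,0,0.089,0]
    - [0,0,0.098,0]
    - [0,0,0.103,0]
    - [0,0,0.105,0]
    - [0,0,0.106,0]
    - [0,0,0.106,0]
    - [0,0,0.106,0]

```text
t: 13.42
ee_pos: [529.6, 119.8, 182.1]
tcp_rot: [[0.03, -1.0, 0.002], [-1.0, -0.03, 0.001], [-0.001, -0.002, -1.0]]
force: [-0.4, -0.5, -0.8]
grip_width: 49.9
```

Emit:
jog_arm:
  deltas:
    - [0,0,0.0005,0]
    - [0,0,0.001,0]
    - [0,0,0.0015,0]
    - [0,0,0.002,0]
    - [0,0,0.002,0]
    - [0,0,0.002,0]

```text
t: 13.92
ee_pos: [529.3, 119.8, 179.7]
tcp_rot: [[0.03, -1.0, 0.0], [-1.0, -0.03, 0.0], [-0.0, -0.0, -1.0]]
force: [-1.6, -0.3, 4.1]
grip_width: 49.4
```

Emit:
jog_arm:
  deltas:
    - [0,0,0,0]
    - [0,0,0,0]
    - [0,0,0,0]
    - [0,0,0,0]
    - [0,0,0,0]
  hand: 0.75

```text
t: 14.33
ee_pos: [529.3, 119.6, 179.1]
tcp_rot: [[0.03, -1.0, -0.0], [-1.0, -0.03, -0.0], [0.0, 0.0, -1.0]]
force: [0.3, 0.3, 0.2]
grip_width: 63.9
```

Emit:
jog_arm:
  deltas:
    - [0,0,-0.01,0]
    - [0,0,-0.03,0]
    - [0,0,-0.055,0]
    - [0,0,-0.08,0]
    - [0,0,-0.1,0]
    - [0,0,-0.115,0]
    - [0,0,-0.118,0]
    - [0,0,-0.118,0]

```text
t: 15.0
ee_pos: [529.3, 119.7, 298.7]
tcp_rot: [[0.03, -1.0, 0.003], [-1.0, -0.03, 0.002], [-0.002, -0.003, -1.0]]
force: [-0.9, -0.5, 0.1]
grip_width: 63.9
```

```bash
python3 - <<'E'
from h import *
go(579.5,-70,298,91.0)
E
```

```text
t 15.0 pos [529.3 119.7 298.7] jaw -178.3 delta [ 0.1911 -0.0445  0.0006] turn -89.3 j6 -28.0 w 63.9 F [-0.9 -0.5  0.1]
```

Emit:
jog_arm:
  deltas:
    - [0.01,-0.002,0,-6]
    - [0.03,-0.006,0,-13]
    - [0.05,-0.011,0,-20]
    - [0.07,-0.016,0,-27]
    - [0.09,-0.021,0,-34]
    - [0.11,-0.026,0,-41]
    - [0.13,-0.031,0,-48]
    - [0.15,-0.036,0,-55]
    - [0.17,-0.04,0,-62]
    - [0.185,-0.043,0,-68]
    - [0.1905,-0.0445,0,-74]
    - [0.191,-0.0445,0,-80]
  hand: 0.6

```text
t: 16.0
ee_pos: [579.2, -71.4, 295.3]
tcp_rot: [[0.99, -0.141, -0.003], [-0.141, -0.99, -0.0], [-0.003, 0.001, -1.0]]
force: [0.8, -0.4, 0.1]
grip_width: 51.0
```

Emit:
jog_arm:
  deltas:
    - [0,0,0.02,-5]
    - [0,0,0.04,-9.3]
    - [0,0,0.05,-9.3]
    - [0,0,0.055,-9.3]
    - [0,0,0.055,-9.3]

```text
t: 16.42
ee_pos: [579.0, -69.9, 240.3]
tcp_rot: [[1.0, 0.016, -0.004], [0.016, -1.0, -0.001], [-0.004, 0.0, -1.0]]
force: [0.2, -0.1, -0.2]
grip_width: 51.1
```

```bash
python3 - <<'E'
from h import *
S=arm.read_camera("side");T=arm.read_camera("top")
go(579.5,-70,184,91.0)
cv2.imwrite("pics/top2.png",T);cv2.imwrite("pics/side2.png",S)
cv2.imwrite("pics/c9.png",np.hstack([cv2.resize(S[155:255,190:340],None,fx=3.4,fy=3.4),cv2.resize(T[150:250,175:250],None,fx=3.4,fy=3.4)]))
E
```

```text
t 16.52 pos [579.8 -69.8 242.4] jaw -89.0 delta [-0.0003  0.0002  0.0584] turn -0.0 j6 82.0 w 51.3 F [0.4 1.2 0.2]
```

View pics/c9.png

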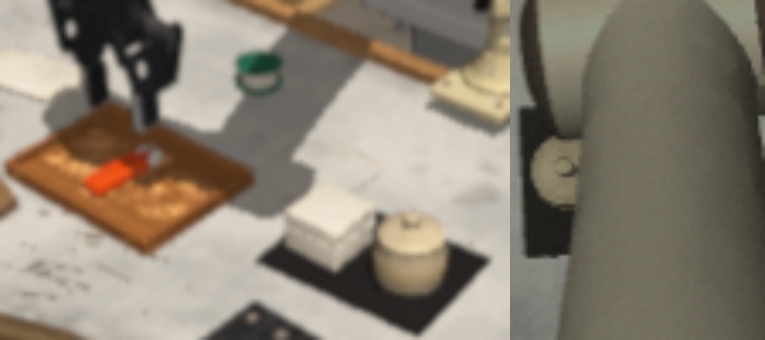

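The side crop shows the jar at (410,255) and the box at (328,225), both upright on the mat. The gripper is above the lighter, aligned across its width. I'll descend and grip.

Emit:
jog_arm:
  deltas:
    - [0,0,0.01,0]
    - [0,0,0.025,0]
    - [0,0,0.04,0]
    - [0,0,0.05,0]
    - [0,0,0.056,0]
    - [0,0,0.059,0]
    - [0,0,0.06,0]
    - [0,0,0.06,0]

```text
t: 17.18
ee_pos: [579.7, -69.9, 182.5]
tcp_rot: [[1.0, 0.018, 0.001], [0.018, -1.0, 0.0], [0.001, 0.0, -1.0]]
force: [-1.4, -0.6, -0.0]
grip_width: 51.4
```

Emit:
jog_arm:
  deltas:
    - [0,0,0,0]
    - [0,0,0,0]
    - [0,0,0,0]
    - [0,0,0,0]
    - [0,0,0,0]
    - [0,0,0,0]
    - [0,0,0,0]
    - [0,0,0,0]
  hand: 0.1
  newtons: 25

```text
t: 17.85
ee_pos: [579.8, -69.9, 183.0]
tcp_rot: [[1.0, 0.018, 0.001], [0.018, -1.0, -0.0], [0.001, 0.0, -1.0]]
force: [-0.8, -0.9, 5.3]
grip_width: 23.0
```

Emit:
jog_arm:
  deltas:
    - [0,0,-0.008,0]
    - [0,0,-0.022,0]
    - [0,0,-0.042,0]
    - [0,0,-0.062,0]
    - [0,0,-0.075,0]
    - [0,0,-0.08,0]
    - [0,0,-0.08,0]
    - [0,0,-0.08,0]

```text
t: 18.52
ee_pos: [579.0, -69.9, 261.7]
tcp_rot: [[1.0, 0.017, -0.001], [0.017, -1.0, 0.0], [-0.001, -0.0, -1.0]]
force: [-0.2, 0.4, -0.7]
grip_width: 23.0
```

```bash
python3 - <<'E'
from h import *
go(521.7,-266,263,11.9)
S=arm.read_camera("side");cv2.imwrite("pics/side3.png",S)
hs=cv2.cvtColor(S,cv2.COLOR_BGR2HSV);m=(hs[...,1]>200)&(hs[...,2]>110)&(hs[...,0]<14)
g=blob(m,(195,150,260,220));print(cv2.boundingRect(g));print(plane("side",g.reshape(-1,2),90).min(0),plane("side",g.reshape(-1,2),90).max(0),rect("side",g,90))
print("jar",plane("top",[[191.2,198.5]],62)+[3.5,6.4,0])
E
```

```text
t 18.52 pos [579.  -69.9 261.7] jaw -89.0 delta [-0.0606  0.1951 -0.0013] turn 79.1 j6 82.0 w 23.0 F [-0.2  0.4 -0.7]
(215, 180, 10, 11)
[573.8744558  -86.00011002  90.        ] [616.04257768 -48.42944597  90.        ] [597.6 -67.6  51.7  24.7  48.9]
jar [[525.73260907 189.74611296  62.        ]]
```

Emit:
jog_arm:
  deltas:
    - [-0.003,0.01,0,5]
    - [-0.008,0.026,0,12]
    - [-0.014,0.045,0,19]
    - [-0.02,0.065,0,26]
    - [-0.026,0.085,0,33]
    - [-0.033,0.105,0,40]
    - [-0.039,0.125,0,47]
    - [-0.045,0.145,0,54]
    - [-0.051,0.165,0,61]
    - [-0.057,0.183,0,68]
    - [-0.0606,0.193,0,74]
    - [-0.0606,0.1951,0,79]

```text
t: 19.57
ee_pos: [521.1, -267.6, 260.5]
tcp_rot: [[0.201, -0.98, -0.003], [-0.98, -0.201, 0.001], [-0.002, 0.003, -1.0]]
force: [-0.2, 0.0, 0.6]
grip_width: 23.5
```

Emit:
jog_arm:
  deltas:
    - [0,0,0.015,0]
    - [0,0,0.035,0]
    - [0,0,0.05,0]
    - [0,0,0.05,0]
    - [0,0,0.05,0]

```text
t: 19.98
ee_pos: [521.8, -266.0, 210.5]
tcp_rot: [[0.208, -0.978, -0.004], [-0.978, -0.208, 0.001], [-0.002, 0.004, -1.0]]
force: [0.3, -0.3, 0.8]
grip_width: 23.5
```

```bash
python3 - <<'E'
from h import *
S=arm.read_camera("side");T=arm.read_camera("top");go(521.7,-266,187,11.9)
cv2.imwrite("pics/c10.png",np.hstack([cv2.resize(S[130:220,160:250],None,fx=5,fy=5),cv2.resize(T[170:245,350:415],None,fx=5,fy=6)]))
E
```

```text
t 20.08 pos [ 522.6 -266.1  212.5] jaw -168.0 delta [-0.0003  0.0009  0.0255] turn 0.1 j6 23.0 w 23.0 F [ 0.8  0.6 -0.7]
```

View pics/c10.png

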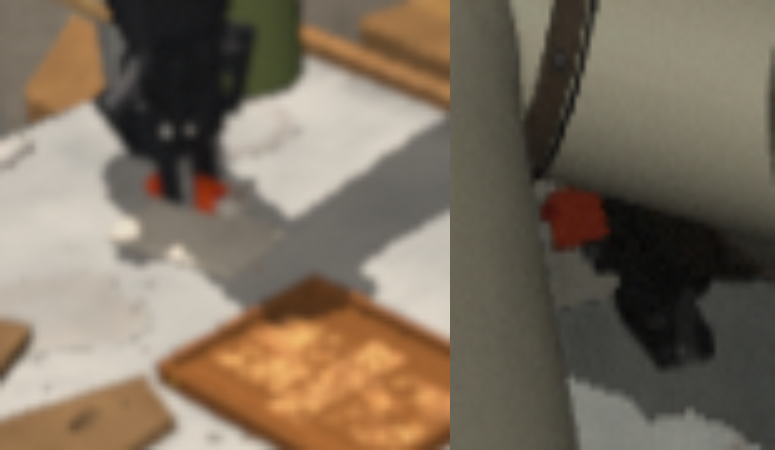

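The lighter is held level above the tile, with its long side along the tile's. I'll lower it.

Emit:
jog_arm:
  deltas:
    - [0,0,0.006,0]
    - [0,0,0.014,0]
    - [0,0,0.02,0]
    - [0,0,0.0235,0]
    - [0,0,0.0245,0]
    - [0,0,0.0245,0]
    - [0,0,0.0245,0]

```text
t: 20.67
ee_pos: [522.4, -266.1, 187.7]
tcp_rot: [[0.208, -0.978, 0.0], [-0.978, -0.208, -0.0], [0.0, -0.0, -1.0]]
force: [0.1, -0.1, 0.0]
grip_width: 23.2
```

Emit:
jog_arm:
  deltas:
    - [0,0,0.0005,0]
    - [0,0,0.001,0]
    - [0,0,0.0015,0]
    - [0,0,0.002,0]
    - [0,0,0.002,0]

```text
t: 21.08
ee_pos: [522.3, -266.0, 185.7]
tcp_rot: [[0.208, -0.978, 0.0], [-0.978, -0.208, 0.0], [-0.0, -0.0, -1.0]]
force: [-0.5, -0.3, -0.0]
grip_width: 22.9
```

Emit:
jog_arm:
  deltas:
    - [0,0,0.0005,0]
    - [0,0,0.001,0]
    - [0,0,0.001,0]
    - [0,0,0.001,0]

```text
t: 21.42
ee_pos: [522.3, -266.0, 184.7]
tcp_rot: [[0.208, -0.978, -0.0], [-0.978, -0.208, 0.0], [-0.0, 0.0, -1.0]]
force: [0.7, 0.3, -0.4]
grip_width: 22.7
```

Emit:
jog_arm:
  deltas:
    - [0,0,0.0005,0]
    - [0,0,0.001,0]
    - [0,0,0.001,0]
    - [0,0,0.001,0]

```text
t: 21.75
ee_pos: [522.3, -266.0, 184.5]
tcp_rot: [[0.208, -0.978, 0.0], [-0.978, -0.208, -0.0], [0.0, -0.0, -1.0]]
force: [-1.0, 1.0, 5.1]
grip_width: 23.2
```

Contact (5 N). Release, rise, and look.

Emit:
jog_arm:
  deltas:
    - [0,0,0,0]
    - [0,0,0,0]
    - [0,0,0,0]
    - [0,0,0,0]
    - [0,0,0,0]
  hand: 0.55

```text
t: 22.17
ee_pos: [522.3, -266.1, 183.5]
tcp_rot: [[0.208, -0.978, -0.0], [-0.978, -0.208, 0.0], [-0.0, 0.0, -1.0]]
force: [-0.4, 0.3, -0.8]
grip_width: 47.1
```

Emit:
jog_arm:
  deltas:
    - [0,0,-0.01,0]
    - [0,0,-0.03,0]
    - [0,0,-0.055,0]
    - [0,0,-0.08,0]
    - [0,0,-0.1,0]
    - [0,0,-0.113,0]
    - [0,0,-0.115,0]
    - [0,0,-0.115,0]

```text
t: 22.83
ee_pos: [522.3, -266.0, 300.1]
tcp_rot: [[0.208, -0.978, 0.003], [-0.978, -0.208, -0.0], [0.001, -0.003, -1.0]]
force: [-1.4, 0.1, -1.7]
grip_width: 47.0
```

```bash
python3 - <<'E'
from h import *
go(529.3,119.7,298,1.7)
E
```

```text
t 22.83 pos [ 522.3 -266.   300.1] jaw -168.0 delta [-0.3758 -0.0871  0.0019] turn 10.3 j6 23.0 w 47.0 F [-1.4  0.1 -1.7]
```

Emit:
jog_arm:
  deltas:
    - [-0.015,-0.0035,0,0.5]
    - [-0.045,-0.0105,0,1]
    - [-0.08,-0.0185,0,2]
    - [-0.117,-0.027,0,3]
    - [-0.155,-0.036,0,4]
    - [-0.193,-0.045,0,5]
    - [-0.231,-0.0535,0,6]
    - [-0.269,-0.0625,0,7]
    - [-0.305,-0.071,0,8]
    - [-0.34,-0.079,0,9]
    - [-0.365,-0.0845,0,10]
    - [-0.3758,-0.0871,0,10.3]
  hand: 0.76

```text
t: 23.83
ee_pos: [528.9, 122.6, 297.4]
tcp_rot: [[0.032, -0.999, -0.002], [-0.999, -0.032, -0.001], [0.001, 0.002, -1.0]]
force: [0.9, 0.0, 0.2]
grip_width: 65.2
```

Emit:
jog_arm:
  deltas:
    - [0,0,0.01,0]
    - [0,0,0.03,0]
    - [0,0,0.04,0]
    - [0,0,0.04,0]
    - [0,0,0.04,0]

```text
t: 24.25
ee_pos: [529.2, 118.6, 257.6]
tcp_rot: [[0.029, -1.0, -0.003], [-1.0, -0.029, -0.002], [0.002, 0.003, -1.0]]
force: [0.1, -0.1, 0.6]
grip_width: 64.8
```

```bash
python3 - <<'E'
from h import *
S=arm.read_camera("side");T=arm.read_camera("top");go(529.3,119.7,179.7,1.7)
cv2.imwrite("pics/top4.png",T);cv2.imwrite("pics/side4.png",S)
hs=cv2.cvtColor(T,cv2.COLOR_BGR2HSV);g=blob((hs[...,1]>150)&(hs[...,2]>90)&((hs[...,0]<14)),(350,180,410,235))
print("lighter red",rect("top",g,20)+np.array([3.5,6.5,0,0,0]))
cv2.imwrite("pics/c11.png",np.hstack([cv2.resize(S[150:260,250:345],None,fx=4.5,fy=4.5),cv2.resize(T[180:235,345:415],None,fx=5,fy=9)]))
E
```

```text
t 24.35 pos [529.7 119.  259.1] jaw -178.3 delta [-0.0007  0.0004  0.0794] turn -0.0 j6 -28.0 w 64.7 F [ 0.2 -0.8 -0.2]
lighter red [ 526.1 -263.4   58.4   22.8  -77.4]
```

View pics/c11.png

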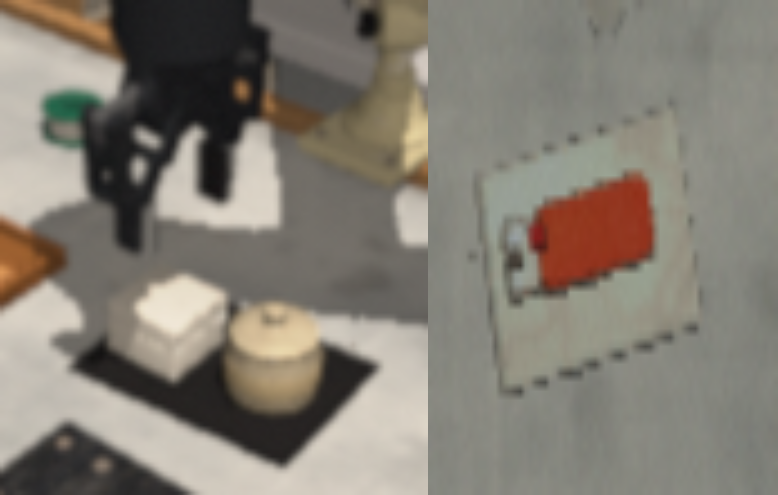

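In the top crop the lighter centre is at (578,236) against the tile centre at (589,248). That is about 5 mm along the tile and 3 mm across, within the 15 mm limit, and the lighter is parallel to the tile. The gripper is over the box, so I'll take it back.

Emit:
jog_arm:
  deltas:
    - [0,0,0.01,0]
    - [0,0,0.03,0]
    - [0,0,0.05,0]
    - [0,0,0.066,0]
    - [0,0,0.075,0]
    - [0,0,0.079,0]
    - [0,0,0.079,0]
    - [0,0,0.079,0]

```text
t: 25.02
ee_pos: [529.7, 119.8, 180.2]
tcp_rot: [[0.03, -1.0, 0.001], [-1.0, -0.03, 0.0], [-0.0, -0.001, -1.0]]
force: [0.4, 0.3, -0.3]
grip_width: 64.8
```

Emit:
jog_arm:
  deltas:
    - [0,0,0,0]
    - [0,0,0,0]
    - [0,0,0,0]
    - [0,0,0,0]
    - [0,0,0,0]
    - [0,0,0,0]
    - [0,0,0,0]
  hand: 0.4
  newtons: 22

```text
t: 25.6
ee_pos: [529.8, 120.0, 180.8]
tcp_rot: [[0.03, -1.0, 0.002], [-1.0, -0.03, 0.001], [-0.001, -0.002, -1.0]]
force: [-1.5, 1.1, 5.6]
grip_width: 49.6
```

Emit:
jog_arm:
  deltas:
    - [0,0,-0.008,0]
    - [0,0,-0.022,0]
    - [0,0,-0.042,0]
    - [0,0,-0.062,0]
    - [0,0,-0.082,0]
    - [0,0,-0.1,0]
    - [0,0,-0.107,0]
    - [0,0,-0.107,0]
    - [0,0,-0.107,0]

```text
t: 26.35
ee_pos: [528.8, 119.5, 286.3]
tcp_rot: [[0.029, -1.0, -0.001], [-1.0, -0.029, 0.0], [-0.0, 0.001, -1.0]]
force: [0.5, -0.7, -1.0]
grip_width: 49.9
```

```bash
python3 - <<'E'
from h import *
go(580,-116,286.5,1.8)
E
```

```text
t 26.35 pos [528.8 119.5 286.3] jaw -178.3 delta [ 0.2369 -0.0442 -0.0003] turn -0.1 j6 -28.0 w 49.9 F [ 0.5 -0.7 -1. ]
```

Emit:
jog_arm:
  deltas:
    - [0.01,-0.002,0,0]
    - [0.03,-0.0055,0,0]
    - [0.055,-0.01,0,0]
    - [0.085,-0.016,0,0]
    - [0.115,-0.0215,0,0]
    - [0.145,-0.027,0,0]
    - [0.175,-0.0325,0,0]
    - [0.2,-0.037,0,0]
    - [0.22,-0.041,0,0]
    - [0.233,-0.0435,0,0]
    - [0.2365,-0.044,0,0]
    - [0.2365,-0.044,0,0]

```text
t: 27.35
ee_pos: [580.1, -116.3, 285.6]
tcp_rot: [[0.028, -1.0, -0.002], [-1.0, -0.028, 0.0], [-0.0, 0.002, -1.0]]
force: [0.1, 0.5, -1.1]
grip_width: 49.8
```

Emit:
jog_arm:
  deltas:
    - [0,0,0.01,0]
    - [0,0,0.03,0]
    - [0,0,0.05,0]
    - [0,0,0.06,0]
    - [0,0,0.06,0]
    - [0,0,0.06,0]

```text
t: 27.85
ee_pos: [580.4, -114.6, 226.3]
tcp_rot: [[0.031, -1.0, -0.001], [-1.0, -0.031, -0.0], [0.0, 0.001, -1.0]]
force: [1.4, -0.9, 0.2]
grip_width: 49.7
```

```bash
python3 - <<'E'
from h import *
go(580,-116,185,1.8)
E
```

```text
t 27.85 pos [ 580.4 -114.6  226.3] jaw -178.2 delta [0.0013 0.0004 0.0413] turn 0.0 j6 -3.0 w 49.7 F [ 1.4 -0.9  0.2]
```

Emit:
jog_arm:
  deltas:
    - [0.0008,0.0004,0.008,0]
    - [0.0008,0.0004,0.02,0]
    - [0.0008,0.0004,0.031,0]
    - [0.0008,0.0004,0.037,0]
    - [0.0008,0.0004,0.04,0]
    - [0.0008,0.0004,0.0405,0]
    - [0.0008,0.0004,0.0405,0]

```text
t: 28.43
ee_pos: [580.1, -116.3, 186.3]
tcp_rot: [[0.03, -1.0, 0.0], [-1.0, -0.03, -0.0], [0.0, -0.0, -1.0]]
force: [-0.7, 0.2, -0.9]
grip_width: 49.9
```

Emit:
jog_arm:
  deltas:
    - [0,0,0.0005,0]
    - [0,0,0.001,0]
    - [0,0,0.0015,0]
    - [0,0,0.0015,0]
    - [0,0,0.0015,0]

```text
t: 28.85
ee_pos: [580.0, -116.2, 184.9]
tcp_rot: [[0.03, -1.0, 0.0], [-1.0, -0.03, 0.0], [-0.0, -0.0, -1.0]]
force: [0.7, -0.2, -1.2]
grip_width: 49.6
```

Emit:
jog_arm:
  deltas:
    - [0,0,0.0005,0]
    - [0,0,0.001,0]
    - [0,0,0.0015,0]
    - [0,0,0.002,0]
    - [0,0,0.002,0]
    - [0,0,0.002,0]

```text
t: 29.35
ee_pos: [580.0, -116.2, 183.9]
tcp_rot: [[0.03, -1.0, 0.001], [-1.0, -0.03, -0.0], [0.0, -0.001, -1.0]]
force: [-3.5, 0.0, 6.3]
grip_width: 49.8
```

Seated. Release, rise, and go back for the jar.

Emit:
jog_arm:
  deltas:
    - [0,0,0,0]
    - [0,0,0,0]
    - [0,0,0,0]
    - [0,0,0,0]
    - [0,0,0,0]
  hand: 0.76

```text
t: 29.77
ee_pos: [579.9, -116.3, 182.4]
tcp_rot: [[0.03, -1.0, -0.0], [-1.0, -0.03, -0.0], [0.0, 0.0, -1.0]]
force: [-0.3, 0.3, 0.5]
grip_width: 64.7
```

Emit:
jog_arm:
  deltas:
    - [0,0,-0.01,0]
    - [0,0,-0.03,0]
    - [0,0,-0.055,0]
    - [0,0,-0.08,0]
    - [0,0,-0.1,0]
    - [0,0,-0.115,0]
    - [0,0,-0.116,0]
    - [0,0,-0.116,0]

```text
t: 30.43
ee_pos: [580.0, -116.2, 300.2]
tcp_rot: [[0.03, -1.0, 0.003], [-1.0, -0.03, 0.0], [-0.0, -0.003, -1.0]]
force: [0.1, 0.3, -0.6]
grip_width: 65.1
```

```bash
python3 - <<'E'
from h import *
go(522,191.9,300,1.7)
E
```

```text
t 30.43 pos [ 580.  -116.2  300.2] jaw -178.3 delta [-3.097e-01  4.880e-02  2.000e-04] turn 0.0 j6 -3.0 w 65.1 F [ 0.1  0.3 -0.6]
```

Emit:
jog_arm:
  deltas:
    - [-0.015,0.002,0,0]
    - [-0.045,0.007,0,0]
    - [-0.08,0.012,0,0]
    - [-0.115,0.018,0,0]
    - [-0.15,0.024,0,0]
    - [-0.185,0.029,0,0]
    - [-0.22,0.035,0,0]
    - [-0.25,0.04,0,0]
    - [-0.28,0.044,0,0]
    - [-0.3,0.0475,0,0]
    - [-0.3097,0.0488,0,0]
    - [-0.3097,0.0488,0,0]
  hand: 0.85

```text
t: 31.43
ee_pos: [521.4, 193.5, 297.6]
tcp_rot: [[0.032, -0.999, -0.002], [-0.999, -0.032, -0.001], [0.001, 0.002, -1.0]]
force: [0.3, 0.2, 0.6]
grip_width: 72.6
```

Emit:
jog_arm:
  deltas:
    - [0,0,0.01,0]
    - [0,0,0.02,0]
    - [0,0,0.02,0]
    - [0,0,0.02,0]

```text
t: 31.77
ee_pos: [521.9, 190.5, 277.3]
tcp_rot: [[0.028, -1.0, -0.003], [-1.0, -0.028, -0.002], [0.002, 0.003, -1.0]]
force: [0.3, -0.8, 0.2]
grip_width: 72.7
```

```bash
python3 - <<'E'
from h import *
go(522,191.9,187.7,1.7)
E
```

```text
t 31.77 pos [521.9 190.5 277.3] jaw -178.4 delta [-0.0016 -0.0004  0.0896] turn -0.1 j6 -35.0 w 72.7 F [ 0.3 -0.8  0.2]
```

Emit:
jog_arm:
  deltas:
    - [0,0,0.01,0]
    - [0,0,0.03,0]
    - [0,0,0.05,0]
    - [0,0,0.07,0]
    - [0,0,0.083,0]
    - [0,0,0.09,0]
    - [0,0,0.0915,0]
    - [0,0,0.0915,0]
    - [0,0,0.0915,0]

```text
t: 32.52
ee_pos: [522.4, 192.0, 187.9]
tcp_rot: [[0.03, -1.0, 0.001], [-1.0, -0.03, 0.001], [-0.001, -0.001, -1.0]]
force: [0.6, 0.2, 0.3]
grip_width: 72.8
```

Emit:
jog_arm:
  deltas:
    - [0,0,0,0]
    - [0,0,0,0]
    - [0,0,0,0]
    - [0,0,0,0]
    - [0,0,0,0]
    - [0,0,0,0]
    - [0,0,0,0]
  hand: 0.4
  newtons: 25

```text
t: 33.1
ee_pos: [522.1, 192.1, 188.5]
tcp_rot: [[0.03, -1.0, 0.001], [-1.0, -0.03, 0.001], [-0.001, -0.001, -1.0]]
force: [-1.7, -0.3, 6.0]
grip_width: 52.5
```

Emit:
jog_arm:
  deltas:
    - [0,0,-0.008,0]
    - [0,0,-0.022,0]
    - [0,0,-0.042,0]
    - [0,0,-0.062,0]
    - [0,0,-0.08,0]
    - [0,0,-0.09,0]
    - [0,0,-0.092,0]
    - [0,0,-0.092,0]
    - [0,0,-0.092,0]

```text
t: 33.85
ee_pos: [521.5, 191.6, 278.2]
tcp_rot: [[0.029, -1.0, -0.002], [-1.0, -0.029, -0.001], [0.001, 0.002, -1.0]]
force: [0.5, 0.8, -2.0]
grip_width: 52.9
```

```bash
python3 - <<'E'
from h import *
go(576.7,-21.5,280,1.7)
E
```

```text
t 33.85 pos [521.5 191.6 278.2] jaw -178.3 delta [ 0.2146 -0.0489 -0.0017] turn -0.0 j6 -35.0 w 52.9 F [ 0.5  0.8 -2. ]
```

Emit:
jog_arm:
  deltas:
    - [0.01,-0.002,0,0]
    - [0.03,-0.007,0,0]
    - [0.055,-0.0125,0,0]
    - [0.085,-0.019,0,0]
    - [0.115,-0.026,0,0]
    - [0.145,-0.033,0,0]
    - [0.17,-0.0385,0,0]
    - [0.19,-0.043,0,0]
    - [0.205,-0.0465,0,0]
    - [0.213,-0.0484,0,0]
    - [0.2148,-0.0486,0,0]
    - [0.2148,-0.0486,0,0]

```text
t: 34.85
ee_pos: [576.7, -21.9, 278.4]
tcp_rot: [[0.029, -1.0, -0.002], [-1.0, -0.029, -0.0], [0.0, 0.002, -1.0]]
force: [-0.7, -0.6, -1.0]
grip_width: 52.8
```

Emit:
jog_arm:
  deltas:
    - [0,0,0.01,0]
    - [0,0,0.03,0]
    - [0,0,0.05,0]
    - [0,0,0.065,0]
    - [0,0,0.075,0]
    - [0,0,0.08,0]
    - [0,0,0.083,0]
    - [0,0,0.083,0]
    - [0,0,0.083,0]
    - [0,0,0.083,0]

```text
t: 35.68
ee_pos: [577.3, -21.2, 197.1]
tcp_rot: [[0.03, -1.0, 0.002], [-1.0, -0.03, 0.0], [-0.0, -0.002, -1.0]]
force: [-0.6, 0.4, -1.7]
grip_width: 53.1
```

```bash
python3 - <<'E'
from h import *
go(576.7,-21.5,191.5,1.7)
E
```

```text
t 35.68 pos [577.3 -21.2 197.1] jaw -178.3 delta [0.0003 0.0006 0.0056] turn 0.0 j6 -12.0 w 53.1 F [-0.6  0.4 -1.7]
```

Emit:
jog_arm:
  deltas:
    - [0,0,0.001,0]
    - [0,0,0.002,0]
    - [0,0,0.003,0]
    - [0,0,0.004,0]
    - [0,0,0.0045,0]
    - [0,0,0.0045,0]
    - [0,0,0.0045,0]

```text
t: 36.27
ee_pos: [576.9, -21.4, 191.7]
tcp_rot: [[0.03, -1.0, -0.0], [-1.0, -0.03, -0.0], [0.0, 0.0, -1.0]]
force: [-1.7, 1.1, -1.0]
grip_width: 52.9
```

Emit:
jog_arm:
  deltas:
    - [0,0,0.0005,0]
    - [0,0,0.001,0]
    - [0,0,0.001,0]
    - [0,0,0.001,0]

```text
t: 36.6
ee_pos: [576.9, -21.4, 191.5]
tcp_rot: [[0.03, -1.0, 0.0], [-1.0, -0.03, -0.0], [0.0, -0.0, -1.0]]
force: [-3.3, 0.8, 6.8]
grip_width: 52.4
```

Seated. Release and withdraw, then check.

Emit:
jog_arm:
  deltas:
    - [0,0,0,0]
    - [0,0,0,0]
    - [0,0,0,0]
    - [0,0,0,0]
    - [0,0,0,0]
  hand: 0.85

```text
t: 37.02
ee_pos: [577.0, -21.4, 190.5]
tcp_rot: [[0.03, -1.0, -0.0], [-1.0, -0.03, -0.0], [0.0, 0.0, -1.0]]
force: [0.0, 0.2, 0.5]
grip_width: 72.5
```

Emit:
jog_arm:
  deltas:
    - [0,0,-0.01,0]
    - [0,0,-0.03,0]
    - [0,0,-0.055,0]
    - [0,0,-0.085,0]
    - [0,0,-0.12,0]
    - [0,0,-0.155,0]
    - [0,0,-0.185,0]
    - [0,0,-0.2,0]
    - [0,0,-0.2,0]

```text
t: 37.77
ee_pos: [577.4, -21.5, 396.6]
tcp_rot: [[0.031, -0.999, 0.011], [-1.0, -0.031, 0.001], [-0.001, -0.011, -1.0]]
force: [-0.2, -0.1, 0.8]
grip_width: 72.6
```

Emit:
jog_arm:
  deltas:
    - [-0.02,0.005,0,0]
    - [-0.05,0.01,0,0]
    - [-0.08,0.018,0,0]
    - [-0.11,0.025,0,0]
    - [-0.14,0.033,0,0]
    - [-0.17,0.04,0,0]
    - [-0.19,0.047,0,0]
    - [-0.2,0.05,0,0]
    - [-0.2,0.05,0,0]
    - [-0.2,0.05,0,0]

```text
t: 38.6
ee_pos: [520.8, 177.1, 390.4]
tcp_rot: [[0.031, -1.0, -0.001], [-1.0, -0.031, -0.001], [0.001, 0.001, -1.0]]
force: [-0.5, 0.6, -0.0]
grip_width: 72.4
```

```bash
python3 - <<'E'
from h import *
T=arm.read_camera("top");S=arm.read_camera("side");cv2.imwrite("pics/top5.png",T)
A=cv2.imread("pics/top0.png");B=cv2.imread("pics/side0.png")
f=lambda a,b,r:np.hstack([cv2.resize(x[r[0]:r[1],r[2]:r[3]],None,fx=3.6,fy=3.6,interpolation=cv2.INTER_CUBIC) for x in(a,b)])
cv2.imwrite("pics/c12.png",np.vstack([f(A,T,(150,215,250,345)),f(B,S,(170,245,185,280))]))
def box(I):
    h=cv2.cvtColor(I,cv2.COLOR_BGR2HSV);return rect("top",blob(((h[...,1]<90)&(h[...,2]>110)).astype(np.uint8),(306,166,334,198)),40)
def jar(I):
    h=cv2.cvtColor(I,cv2.COLOR_BGR2HSV);c,r=cv2.minEnclosingCircle(blob(((h[...,1]<125)&(h[...,2]>60)).astype(np.uint8),(269,164,296,195)));return np.round(plane("top",[c],50)[0],1)
print(box(A),box(T),jar(A),jar(T));go(0,0,0)
E
```

```text
[ 576.2 -122.5   49.3   48.9  -88.2] [ 579.9 -122.6   49.    46.6  -88.3] [572.8 -27.   50. ] [573.3 -27.   50. ]
t 38.7 pos [521.1 176.2 390.5] jaw -178.3 delta [0.161  0.5258 0.3909] turn 0 j6 -34.0 w 72.7 F [-0.4 -0.4  1. ]
```

View pics/c12.png

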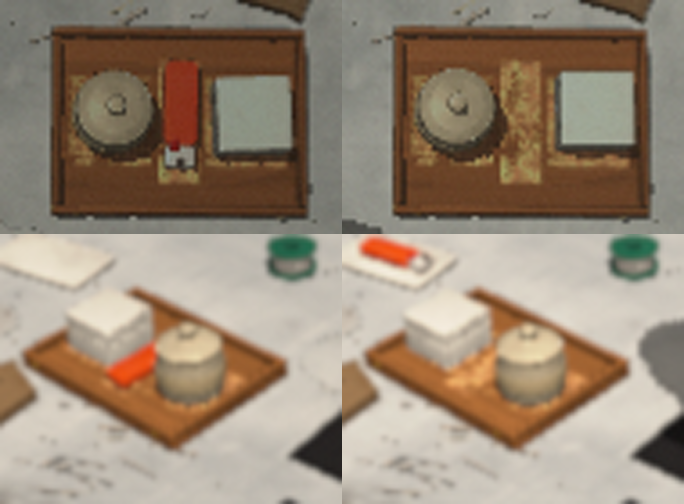

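The before/after crops show the jar back on its spot and the box square, shifted about 4 mm. The lighter lies on the tile and the spool looks unmoved. Everything is within limits, so I'll hand in.

```bash
python3 -c "
from cell import arm
print(arm.finish_job())"
```

```text
the job is handed in; nothing more can be done
None
```

The job is done and handed in at about 39 s of the 109 s allowed. I moved the jar and then the ring box to the mat, laid the lighter on the tile, and put the box and then the jar back in their own places in the caddy.

| Item | Last check | Limit |
|---|---|---|
| Jar | about 0.5 mm from its start, upright | 13 mm |
| Ring box | about 4 mm from its start (towards +x), square with the caddy within about 0.1° of before | 13 mm, 0.25 rad |
| Lighter | about 5 mm along and 3 mm across from the tile's middle, axis −77° against the tile's −78° | 15 mm each way, 0.25 rad |

- **Lighter:** its offset was measured just after it was laid down. It was still on the tile in the last side picture.
- **Bystanders:** the solder spool looked unmoved in the last side picture. I did not measure the gem jar again at the end; the gripper stayed well clear of it.
- **Gripper:** it was open and well clear at hand-in.
- **Disagreement:** the top camera read positions about 3.5 mm (x) and 6.5 mm (y) too low compared with the side camera and the gripper's own position. That is more than the stated 2 mm, so I corrected for it. The comparisons in the table do not depend on the correction.

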